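# Slide the test block home in its jig and snap the toggle clamp shut

### The job

Get the aluminium test block ready for the press: push it along its channel in the jig until it sits fully home against the end stop, then push the clamp's handle over past its dead point so that it snaps into lock and the rubber foot holds the block down. Only push: do not lift the block, and leave the jar, the weight and the wrench where they stand.

Things in the scene. Friction and masses are not known exactly. Their poses are not given: they have to be found in the camera images.
- jig: Holding jig fixed to the white worktop; place and yaw differ each run. Origin on the worktop; x along the channel toward its end stop, y toward the clamp, z up. Base plate 15 mm thick, x -110..+70, y -105..+95 mm. Two rails 10 mm wide, 10 mm high above the plate (x -100..+50) form a channel 53 mm wide centred on y = -50 mm, floor z = 15, open at its -x end.
- jig_stop (a point): Point on the channel floor at the face of the end stop, a steel bar 73 mm wide across the channel and 18 mm high above the plate, 12 mm thick: jig x = +50, y = -50, z = 15 mm. Axes as the jig's.
- block: Loose aluminium test block 90 x 50 x 22 mm, 0.19 to 0.37 kg, flat in the channel, its 90 mm length (own x) along it. Origin: centre of its underside. Starts 25 to 50 mm short of the stop. Home: its +x end against the stop, origin at jig x = +5, y = -50, z = 15 mm.
- clamp_pivot (a point): Centre of the clamp's pivot, at jig x = +25, y = +45, z = 60 mm, axis parallel to jig x, between two upright cheeks (30 mm long in y, up to z = 72 mm). Axes as the jig's. The lever is one rigid piece: a flat hold-down bar with a rubber foot 95 mm from the pivot on the channel's side, and a round handle. Both move in the plane jig x = +25 mm.
- clamp (a joint): Lever angle (rad). 1.4 = fully open, where it starts, held by its spring: handle leans 1.0 rad from upright toward jig +y, bar stands up steeply, its end about 160 mm above the worktop. 0.4 = dead point, handle upright. 0 = locked: handle leans 0.4 rad toward -y, bar level, foot on the block. The spring resists with about 0.6 N m at 1.4, falling to nothing at 0.4; below 0.4 it drives the lever shut.
- clamp_grip (a point): Centre of the rounded end of the clamp's black handle, 110 mm from the pivot. The grip is a round bar of 9 mm radius reaching 9 mm past this point and 60 mm back along the handle; the steel stem below has 6 mm radius. Fully open it is at jig y = +138, z = 119 mm; upright at y = +45, z = 170 mm. Pushed level here it takes about 10 N at first.
- jar: Loose amber jar with a white cap, 48 mm across, 65 mm tall; origin centre of its underside. Leave alone.
- weight: Loose steel weight with a small knob on top, 42 mm across, 53 mm tall; origin centre of its underside. Leave alone.
- wrench: Loose steel wrench lying flat on the worktop, along its own x. Leave alone.
Not all that is in view belongs to the job. Several things have the shape of the block; the one meant has the colours described above.

How it is judged:
On the way, in this order (a step that is already met when the one before it is completed fails the run):
1. the block is home against the end stop while the clamp is still open (x of block in the frame of jig between 0.001 and 0.01 m and y of block in the frame of jig between -0.055 and -0.045 m and z of block in the frame of jig below 0.02 m and value of joint clamp above 0.7 rad), for 0.1 s.
2. the clamp is snapped into lock with the block home (x of block in the frame of jig between 0.001 and 0.01 m and y of block in the frame of jig between -0.055 and -0.045 m and z of block in the frame of jig below 0.02 m and value of joint clamp below 0.06 rad), for 0.2 s.
At the end, for the whole second after the job is handed in: The block lies in the channel within 4 mm of the end stop, at rest, and the clamp lever is locked (within 0.06 rad of its shut position) (all of step 2 and linear speed of block below 0.02 m/s); the robot touches nothing.
It fails at once if the block is lifted off the channel floor by more than 8 mm or tipped over 0.3 rad (z of block in the frame of jig above 0.023 m or angle between block's own z axis and vertical above 0.3 rad).
It fails at once if the jar, the weight or the wrench is moved by more than 20 mm (distance of any of jar, weight, wrench from where it was at the start of the episode above 0.02 m).
It also fails if it takes over 48 s, if anything falls off the work surface, if the arm or the gripper's body presses on something with over 40 N, if the wrist force passes 120 N, or if a joint passes its speed limit or range.

### The arm

A 6-joint arm with a two-finger parallel gripper is mounted at the origin on the work surface. World frame = base frame: x ahead of the robot, y to its left, z up, the work surface at z = 0. Lengths are in m, angles in rad, forces in N, time in s.
With the tool pointing down it reaches from about 0.3 to 0.825 m from the base axis. Payload 5.4 kg.
Tool frame: the origin (TCP) lies midway between the tips of the shut fingers; the grasp point (between the pads) lies robot.tcp_to_grasp behind it (robot.tcp_to_grasp is the distance from the TCP to the grasp point, in m); y points along the fingers, x is the direction in which the jaws open and shut, and the axes are right-handed (so a half turn about y gives the same grasp; the last joint's range is limited). The gripper opens to 92 mm and grips with 3 to 60 N. Pads are 20 mm wide; open, the fingers measure 128 mm over their backs; the gripper's body (75 mm by 189 mm) begins 69 mm behind the grasp point.
Start: joints at [1.028, 0.158, 1.597, -0, 1.386, -0.21], TCP at [0.188, 0.543, 0.215] pointing down, gripper open.
Joint ranges: [-2.91, 2.91], [-0.94, 2.29], [0.18, 2.7], [-1.29, 4.43], [0.17, 2.64], [-3, 3]. Speed limits (rad/s): [2.57, 2.57, 3.14, 3.14, 3.14, 3.14].

### API

Orientations are given as a unit quaternion [w, x, y, z].
In Python, from bench import sense, viewer, workorder, robot gives the robot as it stands. The module is installed in compiled form; this text tells all that it offers.
- The arm moves only by the tool servo_tool, never from a script. Its arguments are lists of equal length, an entry for each row: "dp": the shift along the world's x, y, z in mm, a list of three; "angular": the turn, a rotation vector about the world's x, y, z in degrees, a list of three; "gripper": the gripper's target within -1 to 1 (fully open at 1, half-way at 0, shut at -1). A call has 1 to 8 rows; each row is the pose to reach, as a shift and turn from the pose measured when the call began; what a row does not reach only later rows make up. A row lasts 1/8 s, in which the tool goes at most 62.5 mm and 10.7 degrees, less where a joint would pass 70% of its speed; a pose out of reach is approached as far as the arm can. A call with a gripper value outside its range is refused whole. The fingers move at their own pace and stop on an object; "grip_force" is the grip in N (left out, the last holds). Time passes only in rows, so rows that repeat a pose let the fingers close. It gives the time, the measured TCP pose, the force and the opening at its end, in the units of the state.
- sense(): the state, without advancing time (a new reading comes with each control period).
- viewer.get_image(name): name is "scene" or "top"; returns the picture (384x512x3 uint8, blue, green, red); there is no depth.
- viewer.camera_params(name): a dict with "mtx" (3x3 intrinsics, pixels), "R" (3x3) and "t" (3): a world point X has camera coordinates R X + t. Camera axes: x right, y down, z forward; pixel columns grow to the right and rows downward; lengths in m; the calibration is good to about 2 mm. A picture is of the moment at which its call begins. camera_params takes no time and is no camera call.
- workorder.finish_job(): hands the job in, once; it reports no verdict.
The state is a dict: "time": time; "joint_positions": joint angles; "qd": joint speeds; "joint_efforts": joint torques, N m; "tool_pos": TCP position; "eef_rot": TCP orientation; "ft_force": force on the tool from outside, world axes, zero at the start; "wrist_torque": the same for the moment, N m; "opening": finger opening in m.
Only numpy, scipy, OpenCV 4.12 (cv2) and the standard library are available. Lean on these libraries where they do the work, as an engineer would, in place of code of your own. Each camera call takes 0.05 s, during which the arm holds its last target.

## Working session

There is one attempt and no reset: what is moved stays moved. The work goes in short steps, Python scripts to look and compute and a tool call to move; the robot and the scene stay as the last step left them, time stands still between calls to the robot, and variables do not carry over. Pictures are saved under pics/ and viewed, and the job is handed in when it is done.

Besides the shell and the picture viewer there is one more tool, called as name(argument=value, ...) on one line, values as JSON. servo_tool: Moves the arm, as the interface text tells. Its arguments: {"type":"object","properties":{"dp":{"type":"array"},"angular":{"type":"array"},"gripper":{"type":"array"},"grip_force":{"type":"number"}},"required":["dp","angular","gripper"]}

```bash
mkdir -p pics
cat > h.py <<'E'
import numpy as np, cv2
from bench import sense, viewer, workorder, robot
E
python3 - <<'E'
from h import *
for n in ("scene","top"):
    im=viewer.get_image(n); cv2.imwrite(f"pics/{n}0.png",im)
    c=viewer.camera_params(n); print(n,{k:np.round(np.array(v),4).tolist() for k,v in c.items()})
s=sense(); print(s); print(robot.tcp_to_grasp)
E
```

```text
scene {'mtx': [[437.6148, 0.0, 256.0197], [0.0, 437.6148, 197.9118], [0.0, 0.0, 1.0]], 'R': [[-0.2083, 0.9779, 0.0173], [0.5649, 0.1347, -0.8141], [-0.7985, -0.1598, -0.5805]], 't': [0.1165, -0.2273, 1.3167]}
top {'mtx': [[373.3799, 0.0, 258.9918], [0.0, 373.3799, 189.6027], [0.0, 0.0, 1.0]], 'R': [[0.016, -0.9999, 0.0064], [-0.997, -0.0164, -0.0756], [0.0757, -0.0051, -0.9971]], 't': [-0.0131, 0.5823, 0.9571]}
{'time': 0.1, 'joint_positions': array([ 1.02793063e+00,  1.58960842e-01,  1.59810224e+00, -1.98594929e-05,
        1.38620603e+00, -2.10123838e-01]), 'qd': array([ 0.00016991, -0.00335717, -0.00071162,  0.00154041,  0.00089297,
       -0.00042448]), 'joint_efforts': array([ 4.45950891e-04, -3.86508930e+01, -3.22957993e+01,  7.03399745e-02,
        3.40061914e-02, -6.46197395e-05]), 'tool_pos': array([0.18755518, 0.54295174, 0.21373357]), 'eef_rot': array([-0.57565542,  0.57613941,  0.40975368, -0.4108359 ]), 'ft_force': array([-0.13752683,  0.21396779, -0.71228005]), 'wrist_torque': array([-0.05664804, -0.01232522,  0.00909527]), 'opening': 0.09202879060278386}
0.0187
```

```bash
sleep 1
```

```text
(no output)
```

View pics/scene0.png

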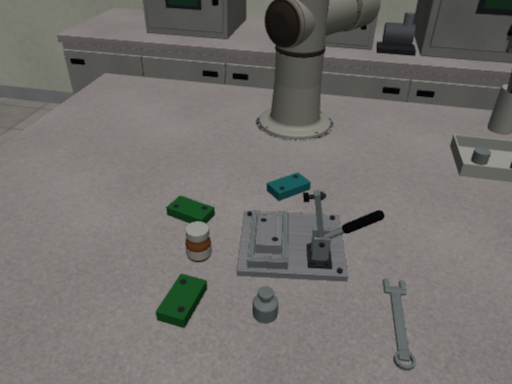

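View pics/top0.png

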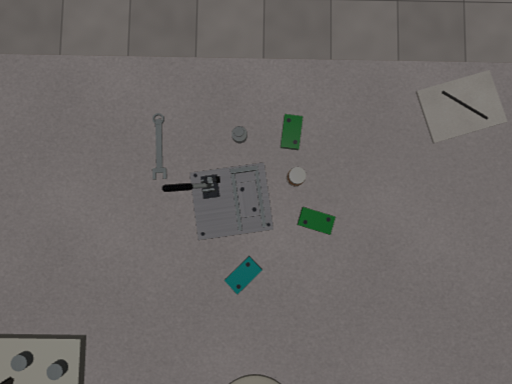

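Run:
```python
import cv2
a=cv2.imread("pics/top0.png")[150:250,150:290]; cv2.imwrite("pics/topc.png",cv2.resize(a,None,fx=5.7,fy=5.7,interpolation=cv2.INTER_CUBIC))
a=cv2.imread("pics/scene0.png")[175:285,225:395]; cv2.imwrite("pics/scenec.png",cv2.resize(a,None,fx=4.7,fy=4.7,interpolation=cv2.INTER_CUBIC))
```

```text
(no output)
```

View pics/topc.png

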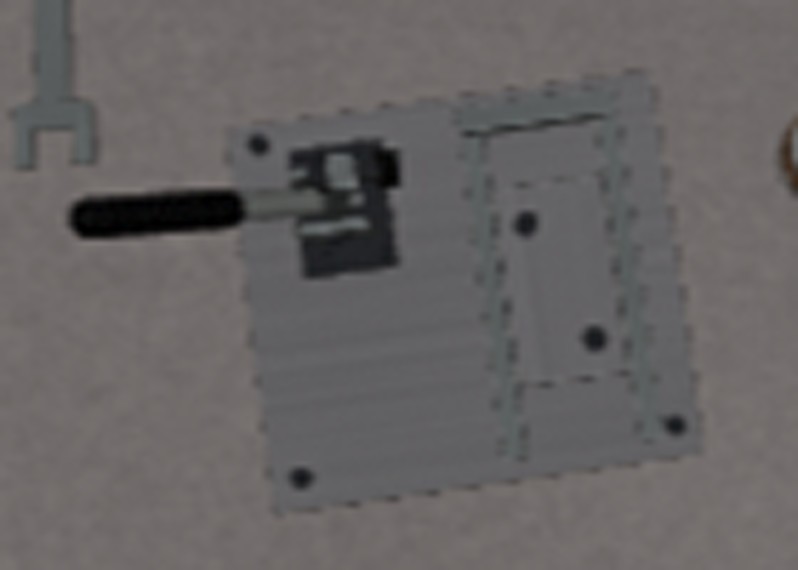

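View pics/scenec.png

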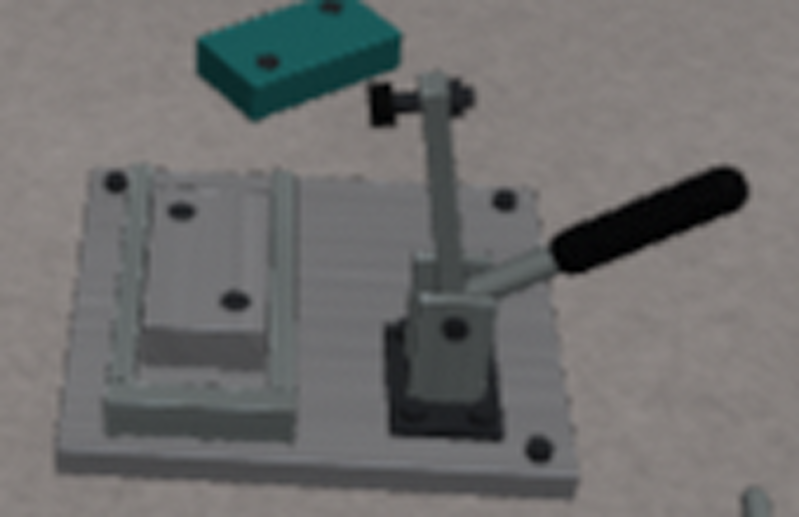

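```bash
cat >> h.py <<'E'
from scipy.optimize import least_squares
C={n:{k:np.array(v) for k,v in viewer.camera_params(n).items()} for n in("scene","top")}
def proj(n,X):
    c=C[n]; p=(c["R"]@np.asarray(X).T).T+c["t"]; p=p@c["mtx"].T; return p[:,:2]/p[:,2:]
def ray(n,uv):
    c=C[n]; d=c["R"].T@np.linalg.solve(c["mtx"],[uv[0],uv[1],1]); return -c["R"].T@c["t"],d
def tri(a,b):
    (o,d),(p,e)=ray("top",a),ray("scene",b)
    s=np.linalg.lstsq(np.c_[d,-e],p-o,rcond=None)[0]; A=o+s[0]*d;B=p+s[1]*e
    return (A+B)/2,np.linalg.norm(A-B)
def onz(n,uv,z):
    o,d=ray(n,uv); return o+d*(z-o[2])/d[2]
tc=lambda c:(np.array(c)+.5)/5.7-.5+150
sc=lambda c:(np.array(c)+.5)/4.7-.5+np.array([225,175])
E
python3 - <<'E'
from h import *
K=np.array([[70,95],[70,-105],[-110,-105],[-110,95]])/1e3
T=tc([[232,128],[655,70],[703,455],[277,515]]); S=sc([[579,477],[58,455],[88,170],[538,190]])
for a,b in zip(T,S):
    p,g=tri(a,b); print("corner",p.round(4),round(g*1e3,1))
def W(q,P):
    c,s=np.cos(q[2]),np.sin(q[2]); P=np.atleast_2d(P); return np.c_[q[0]+c*P[:,0]-s*P[:,1],q[1]+s*P[:,0]+c*P[:,1],P[:,2]+(q[3] if len(q)>3 else 0)]
P=np.c_[K,np.full(4,.015)]
for names in (("top",),("scene",),("top","scene")):
  f=lambda q:np.concatenate([(proj(n,W(q,P))-(T if n=="top" else S)).ravel() for n in names])
  for q0 in([.5,0,0],[.5,0,0,0]):
    r=least_squares(f,q0); print(names,r.x.round(4),np.abs(r.fun).max().round(2))
np.save("jig.npy",least_squares(f,[.5,0,0]).x); q=np.load("jig.npy")
inv=lambda X:(np.array([[np.cos(q[2]),np.sin(q[2])],[-np.sin(q[2]),np.cos(q[2])]])@(X[:2]-q[:2]),X[2])
for nm,a,b in(("nearL",[600,178],[143,330]),("nearR",[495,187],[268,332]),("hole1",[525,223],[235,301]),("hole2",[595,339],[182,211]),("tip",[76,218],[740,187])):
    p,g=tri(tc(a),sc(b)); print(nm,p.round(4),inv(p),round(g*1e3,1))
for c in([495,187],[600,178],[520,385],[630,374]): print(inv(onz("top",tc(c),.037)))
print("grip exp",W(q,[.025,.138,.119]), "push pt", W(q,[-.04,-.05,.037]))
for X in([.025,.138,.119],[.05,-.05,.033],[.025,.045,.072]): print(X,(proj("top",W(q,X))),proj("scene",W(q,X)))
E
```

```text
corner [0.6266 0.1801 0.0143] 2.2
corner [ 0.6573 -0.0158  0.0117] 2.8
corner [ 0.4791 -0.0434  0.0122] 2.9
corner [0.4482 0.1547 0.0128] 2.6
('top',) [0.5718 0.0761 0.1485] 0.8
('top',) [ 0.5721  0.0765  0.1485 -0.0062] 0.54
('scene',) [0.574  0.0778 0.1592] 0.86
('scene',) [ 0.5715  0.0776  0.1591 -0.0024] 0.95
('top', 'scene') [0.5728 0.0772 0.1546] 1.09
('top', 'scene') [ 0.5717  0.0771  0.1546 -0.0023] 0.93
nearL [0.6042 0.0073 0.0341] (array([ 0.02029086, -0.07387817]), np.float64(0.03408414647332014)) 0.4
nearR [0.5988 0.0555 0.0381] (array([ 0.02237216, -0.02541342]), np.float64(0.03812541941545905)) 1.2
hole1 [0.5829 0.0406 0.0378] (array([ 0.00432216, -0.03769394]), np.float64(0.03776681677419175)) 0.9
hole2 [0.5309 0.0083 0.0378] (array([-0.05200339, -0.06157586]), np.float64(0.037771891243376876)) 0.3
tip [0.5753 0.2226 0.122 ] (array([0.02485076, 0.14329661]), np.float64(0.12200511426333682)) 0.3
(array([ 0.0224834 , -0.02594546]), np.float64(0.03700000000000003))
(array([ 0.01999569, -0.07367487]), np.float64(0.03700000000000003))
(array([-0.0678262 , -0.02512394]), np.float64(0.03700000000000003))
(array([-0.06977435, -0.07487792]), np.float64(0.03700000000000003))
grip exp [[0.57623811 0.21739161 0.119     ]] push pt [[0.54095901 0.02162546 0.037     ]]
[0.025, 0.138, 0.119] [[165.52342055 187.56548308]] [[378.72167406 215.67866004]]
[0.05, -0.05, 0.033] [[244.26283308 170.84641491]] [[267.40098195 256.912531  ]]
[0.025, 0.045, 0.072] [[207.27838468 183.96854958]] [[321.61571051 233.96360299]]
```

Run:
```python
from h import *
from scipy.spatial.transform import Rotation as R
s=sense(); q=s["eef_rot"]; M=R.from_quat(q[[1,2,3,0]]).as_matrix(); print(M.round(3))
J=np.load("jig.npy"); c,sn=np.cos(J[2]),np.sin(J[2]); Z=np.array([[c,-sn,0],[sn,c,0],[0,0,1]])
print(np.degrees(J[2]))
for nm,P in(("pre",[-.11,-.05,.03]),("home contact",[-.05,-.05,.03]),("clamp pre",[.025,.185,.1]),("clamp end",[.025,.04,.1])): print(nm,(Z@P+[J[0],J[1],0]).round(4))
print("channel dir",Z[:,0],"jig y",Z[:,1])
ang=np.degrees(np.arctan2(M[1,0],M[0,0])); print("tool x yaw",ang)
for n,uv in(("jar",(297,176)),("weight",(239,134)),("wr",(160,172))): print(n,onz("top",uv,.06 if n!="wr" else .01))
```

```text
[[ 0.327 -0.001 -0.945]
 [ 0.945 -0.001  0.327]
 [-0.002 -1.     0.   ]]
8.856903693614724
pre [0.4718 0.0108 0.03  ]
home contact [0.5311 0.0201 0.03  ]
clamp pre [0.569  0.2638 0.1   ]
clamp end [0.5913 0.1206 0.1   ]
channel dir [0.98807596 0.15396723 0.        ] jig y [-0.15396723  0.98807596  0.        ]
tool x yaw 70.93552112411521
jar [ 0.61560281 -0.09905463  0.06      ]
weight [0.72077568 0.04972612 0.06      ]
wr [0.62593562 0.26028391 0.01      ]
```

servo_tool(dp=[[30,-55,10],[55,-105,10],[85,-155,10],[110,-205,10],[135,-255,10],[165,-305,10],[190,-355,10],[215,-405,10]], angular=[[0,0,4],[0,0,8],[0,0,12],[0,0,16],[0,0,20],[0,0,24],[0,0,28],[0,0,28]], gripper=[-1,-1,-1,-1,-1,-1,-1,-1], grip_force=20)

```text
time: 1.1
tool_pos: [0.4029, 0.1362, 0.2235]
eef_rot: [0.459, -0.46, -0.537, 0.538]
ft_force: [0.9, 0.6, 0.5]
opening: 0.0141
```

servo_tool(dp=[[25,-45,0],[50,-90,-20],[65,-122,-50],[65,-125,-90],[65,-125,-130],[65,-125,-160],[65,-125,-160],[65,-125,-160]], angular=[[0,0,0],[0,0,0],[0,0,0],[0,0,0],[0,0,0],[0,0,0],[0,0,0],[0,0,0]], gripper=[-1,-1,-1,-1,-1,-1,-1,-1])

```text
time: 2.1
tool_pos: [0.4687, 0.0111, 0.0646]
eef_rot: [0.459, -0.46, -0.537, 0.538]
ft_force: [0.3, -0.3, 0.1]
opening: 0.0003
```

```bash
cat > look.py <<'E'
import sys
from h import *
t=sys.argv[1]
b=viewer.get_image("top")[130:270,130:320]; cv2.imwrite(f"pics/t{t}.png",cv2.resize(b,None,fx=4.1,fy=4.1,interpolation=cv2.INTER_CUBIC))
a=viewer.get_image("scene")[140:290,200:400]; cv2.imwrite(f"pics/s{t}.png",cv2.resize(a,None,fx=4,fy=4,interpolation=cv2.INTER_CUBIC))
s=sense(); print(s["time"],s["tool_pos"],s["ft_force"],s["eef_rot"])
E
python3 look.py 1
```

```text
2.2 [0.46927247 0.01095441 0.06522006] [ 0.27194015 -0.00645797 -0.11141707] [-0.45807161  0.46072767  0.53762277 -0.53745899]
```

View pics/s1.png

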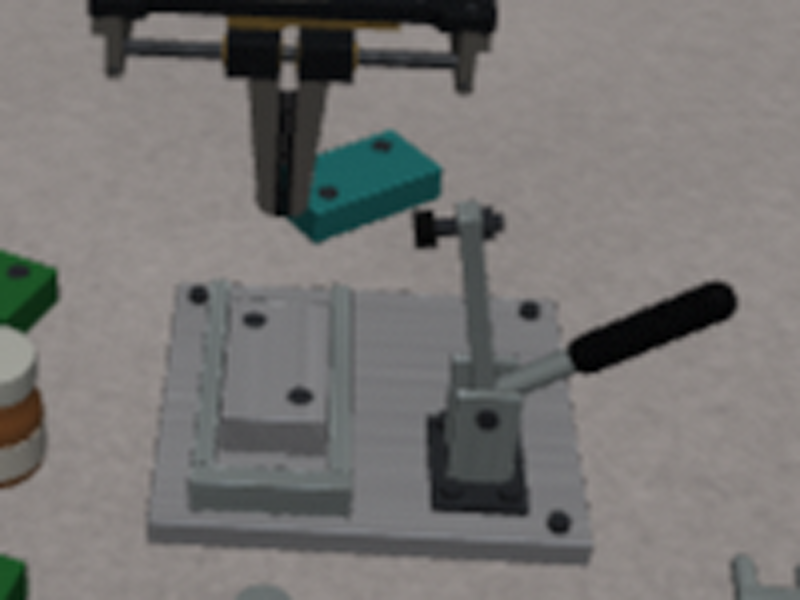

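View pics/t1.png

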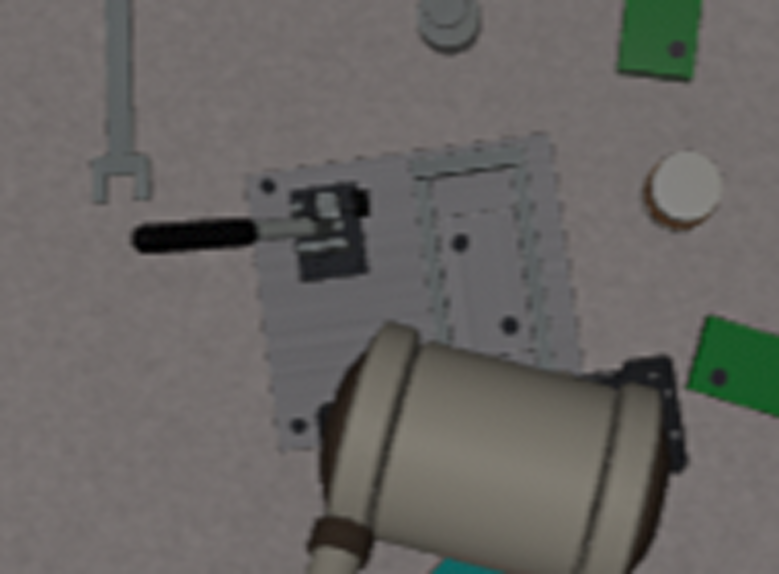

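servo_tool(dp=[[0,0,-20],[0,0,-36],[0,0,-36],[10,1.5,-36],[20,3,-36],[25,4,-36],[30,4.6,-36],[35,5.4,-36]], angular=[[0,0,0],[0,0,0],[0,0,0],[0,0,0],[0,0,0],[0,0,0],[0,0,0],[0,0,0]], gripper=[-1,-1,-1,-1,-1,-1,-1,-1])

```text
time: 3.2
tool_pos: [0.5042, 0.0164, 0.0291]
eef_rot: [0.458, -0.46, -0.537, 0.538]
ft_force: [-2.5, -0.2, 1.1]
opening: 0.0008
```

servo_tool(dp=[[4,0.6,0],[8,1.2,0],[12,1.8,0],[15,2.3,0],[18,2.8,0],[20,3.1,0]], angular=[[0,0,0],[0,0,0],[0,0,0],[0,0,0],[0,0,0],[0,0,0]], gripper=[-1,-1,-1,-1,-1,-1])

```text
time: 3.95
tool_pos: [0.5244, 0.0196, 0.0291]
eef_rot: [0.458, -0.46, -0.537, 0.538]
ft_force: [-0.7, -0.6, -0.0]
opening: 0.0006
```

```bash
python3 look.py 2
```

```text
4.05 [0.52456541 0.01955023 0.02920099] [0.19059154 0.25208769 0.97124088] [ 0.45815864 -0.46055107 -0.53755482  0.53760412]
```

View pics/s2.png

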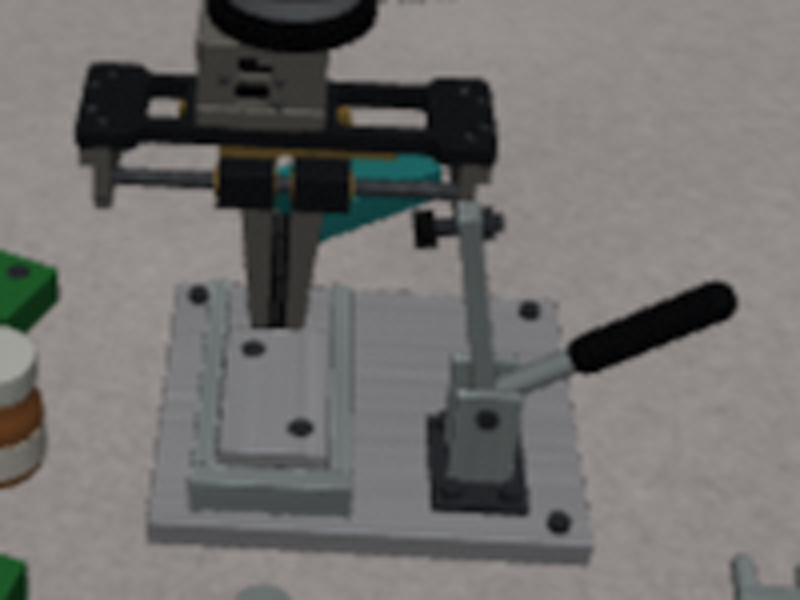

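servo_tool(dp=[[2,0.3,0],[4,0.6,0],[6,0.9,0],[7,1.1,0]], angular=[[0,0,0],[0,0,0],[0,0,0],[0,0,0]], gripper=[-1,-1,-1,-1])

```text
time: 4.55
tool_pos: [0.5302, 0.0205, 0.0291]
eef_rot: [0.459, -0.459, -0.537, 0.539]
ft_force: [-8.5, -3.0, 7.4]
opening: 0.0007
```

servo_tool(dp=[[2,0.3,0],[2.5,0.4,0],[2.5,0.4,0]], angular=[[0,0,0],[0,0,0],[0,0,0]], gripper=[-1,-1,-1])

```text
time: 4.92
tool_pos: [0.5303, 0.0205, 0.029]
eef_rot: [0.46, -0.458, -0.535, 0.541]
ft_force: [-10.9, -3.1, 9.4]
opening: 0.0004
```

```bash
python3 look.py 3
```

```text
5.025 [0.53025945 0.02049673 0.02897221] [-10.69580958  -2.38333627   8.8427257 ] [ 0.46023732 -0.45775777 -0.53520501  0.54055067]
```

View pics/s3.png

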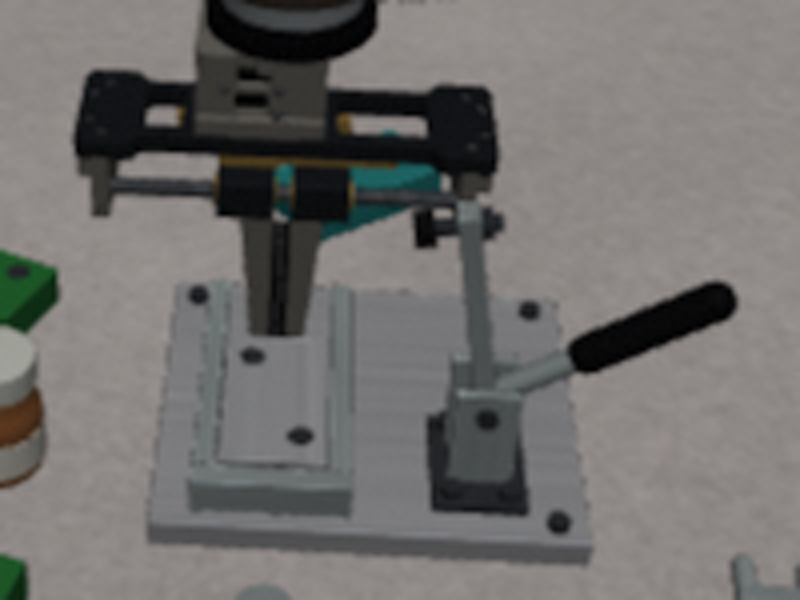

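Run:
```python
from h import *
J=np.load("jig.npy"); c,s=np.cos(J[2]),np.sin(J[2])
hs=lambda p:(np.array(p)+.5)/4-.5+np.array([200,140])
for nm,p0,p in(("h1",sc([235,301]),[300,436]),("h2",sc([182,211]),[252,356]),("h1 before",sc([235,301]),[300,396]),("h2 before",sc([182,211]),[254,320])):
    a=onz("scene",p0,.0375)[:2];b=onz("scene",hs(p),.0375)[:2];d=b-a;print(nm,(c*d[0]+s*d[1])*1e3,(-s*d[0]+c*d[1])*1e3)
```

```text
h1 27.836194905879886 0.6107548179313188
h2 28.538238871499576 -0.17459111655167975
h1 before -0.07133197387406039 0.03355700455518577
h2 before 0.4314335615702744 -0.38941751617411446
```

Run:
```python
import cv2
a=cv2.imread("pics/s3.png")[330:520,180:370]; cv2.imwrite("pics/s3c.png",cv2.resize(a,None,fx=3,fy=3,interpolation=cv2.INTER_CUBIC))
```

```text
(no output)
```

View pics/s3c.png

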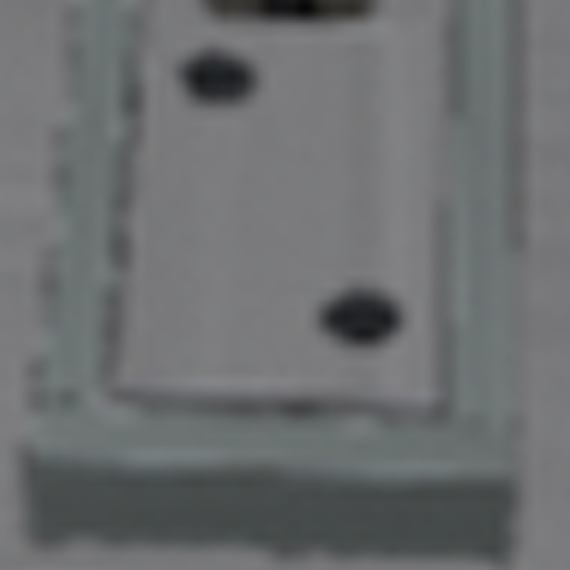

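View pics/t3.png

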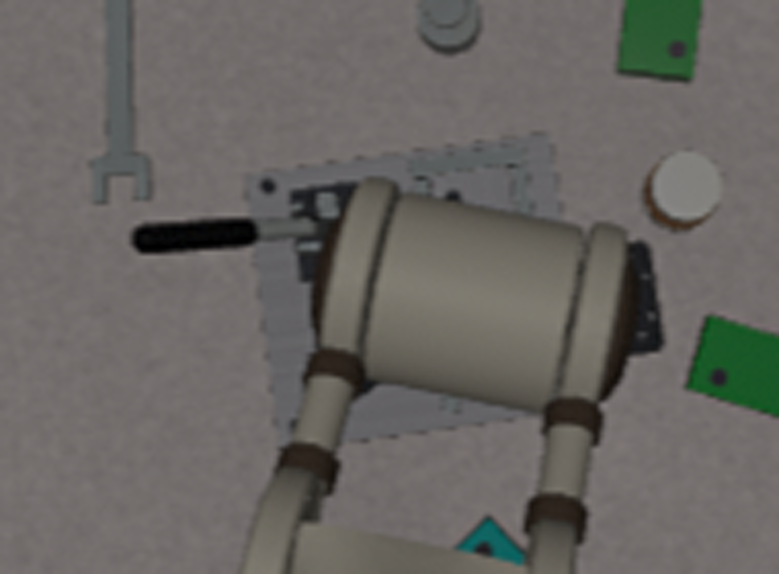

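servo_tool(dp=[[-15,-2,0],[-30,-4.6,0],[-30,-4.6,50],[-30,-4.6,110],[-30,-4.6,170],[-30,10,210],[-30,50,220],[-30,100,220]], angular=[[0,0,0],[0,0,0],[0,0,0],[0,0,0],[0,0,-10],[0,0,-20],[0,0,-30],[0,0,-40]], gripper=[-1,-1,-1,-1,-1,-1,-1,-1])

```text
time: 6.02
tool_pos: [0.5018, 0.1212, 0.2511]
eef_rot: [0.618, -0.615, -0.346, 0.347]
ft_force: [0.2, 0.5, 0.2]
opening: 0.0002
```

```bash
python3 - <<'E'
from h import *
from scipy.spatial.transform import Rotation as R
s=sense(); q=s["eef_rot"]; M=R.from_quat(q[[1,2,3,0]]).as_matrix(); print(s["tool_pos"],np.degrees(np.arctan2(M[1,0],M[0,0])),M.round(3))
E
python3 look.py 4
```

```text
[0.50180059 0.12117471 0.25109746] 58.60333315850306 [[ 0.521 -0.003 -0.854]
 [ 0.854  0.002  0.521]
 [ 0.001 -1.     0.004]]
6.125 [0.50036129 0.12417163 0.24959807] [ 0.59734    -0.6662958   0.71500887] [ 0.61735402 -0.61272435 -0.34770258  0.35006542]
```

View pics/t4.png

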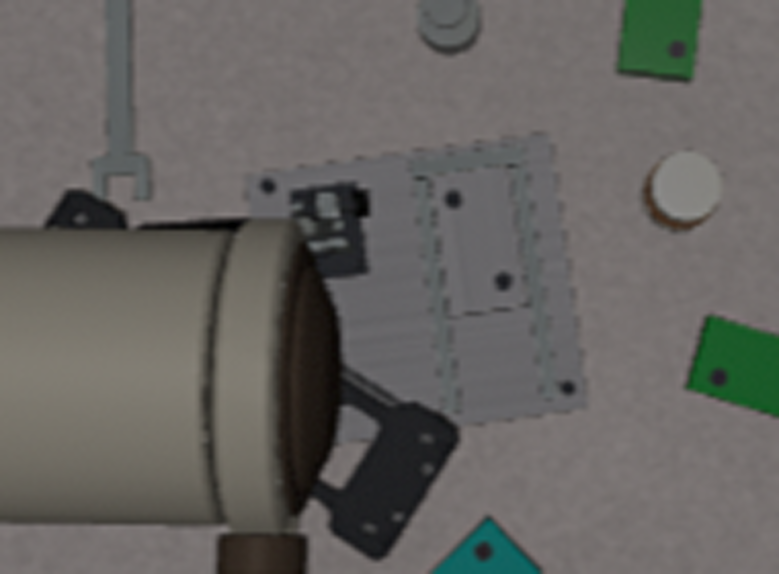

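servo_tool(dp=[[5,50,0],[20,100,0],[45,140,0],[68,145,0],[68,145,-20],[68,145,-70],[68,145,-120],[68,145,-150]], angular=[[0,0,-10],[0,0,-20],[0,0,-30],[0,0,-40],[0,0,-50],[0,0,-50],[0,0,-50],[0,0,-50]], gripper=[-1,-1,-1,-1,-1,-1,-1,-1])

```text
time: 7.12
tool_pos: [0.5673, 0.2681, 0.0964]
eef_rot: [0.707, -0.703, -0.056, 0.058]
ft_force: [-0.5, -0.1, -0.7]
opening: 0.0009
```

```bash
python3 look.py 5
```

```text
7.225 [0.56570203 0.26767329 0.09506288] [ 0.38930074  0.48309547 -1.09267748] [ 0.70685739 -0.70281014 -0.05371826  0.0593708 ]
```

View pics/s5.png

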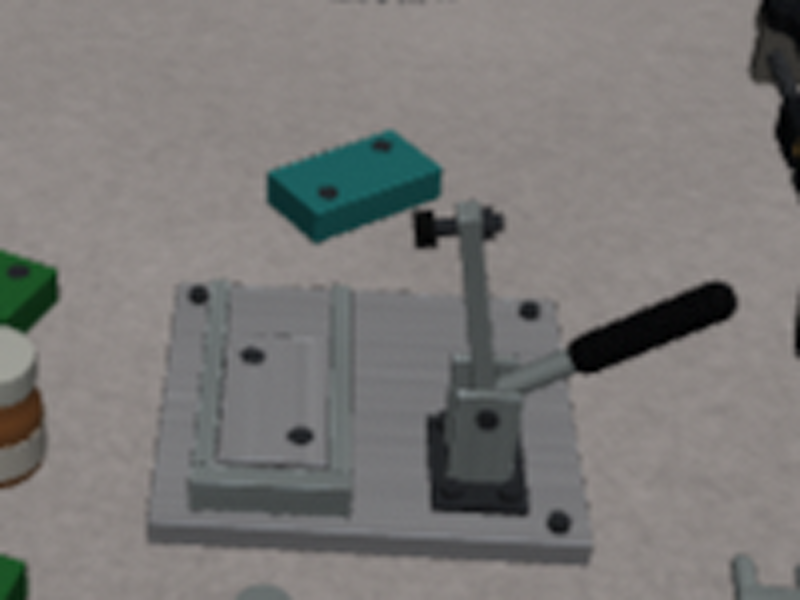

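servo_tool(dp=[[5,-12,5],[7,-24,5],[8,-32,5],[9,-38,5],[10,-44,5],[11,-50,5],[12,-56,5],[12,-62,5]], angular=[[0,0,0],[0,0,0],[0,0,0],[0,0,0],[0,0,0],[0,0,0],[0,0,0],[0,0,0]], gripper=[-1,-1,-1,-1,-1,-1,-1,-1])

```text
time: 8.22
tool_pos: [0.5751, 0.2284, 0.1107]
eef_rot: [0.721, -0.688, -0.055, 0.059]
ft_force: [-32.1, 72.5, 50.5]
opening: 0.0005
```

```bash
python3 look.py 6
```

```text
8.325 [0.57510765 0.22804892 0.11136778] [-30.71455377  64.34385253  45.88175961] [ 0.72067905 -0.68852327 -0.05574154  0.05873918]
```

View pics/s6.png

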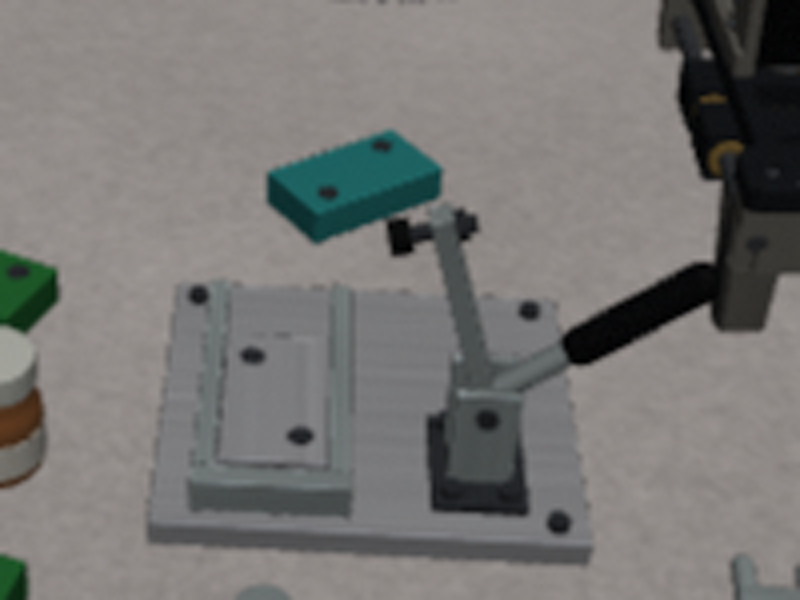

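servo_tool(dp=[[-1,6,0],[-2,15,0],[-2,15,0]], angular=[[0,0,0],[0,0,0],[0,0,0]], gripper=[-1,-1,-1])

```text
time: 8.7
tool_pos: [0.5732, 0.2422, 0.1111]
eef_rot: [0.72, -0.689, -0.056, 0.059]
ft_force: [0.2, -0.7, -0.3]
opening: 0.0004
```

```bash
cat > ori.py <<'E'
from h import *
from scipy.spatial.transform import Rotation as R
s=sense(); q=s["eef_rot"]; A=R.from_quat(q[[1,2,3,0]])
J=np.load("jig.npy"); c,sn=np.cos(J[2]),np.sin(J[2])
d=s["tool_pos"][:2]-J[:2]; print("t",s["time"],"jig xyz mm",[round(v*1e3,1) for v in (c*d[0]+sn*d[1],-sn*d[0]+c*d[1],s["tool_pos"][2])])
D=R.from_matrix(np.array([[c,0,-sn],[sn,0,c],[0,-1,0]]))
print("corr deg",np.degrees((D*A.inv()).as_rotvec()).round(2),"F",s["ft_force"].round(1),"T",s["wrist_torque"].round(2))
E
python3 ori.py; python3 look.py 7
```

```text
t 8.7 jig xyz mm [np.float64(25.9), np.float64(163.0), np.float64(111.1)]
corr deg [-2.51 -0.44 -0.43] F [ 0.2 -0.7 -0.3] T [-0.05  0.05  0.02]
8.8 [0.57310518 0.24155085 0.11054176] [-0.2298903  -1.47947888  0.13218724] [ 0.72033715 -0.68895631 -0.05483449  0.05870922]
```

View pics/s7.png

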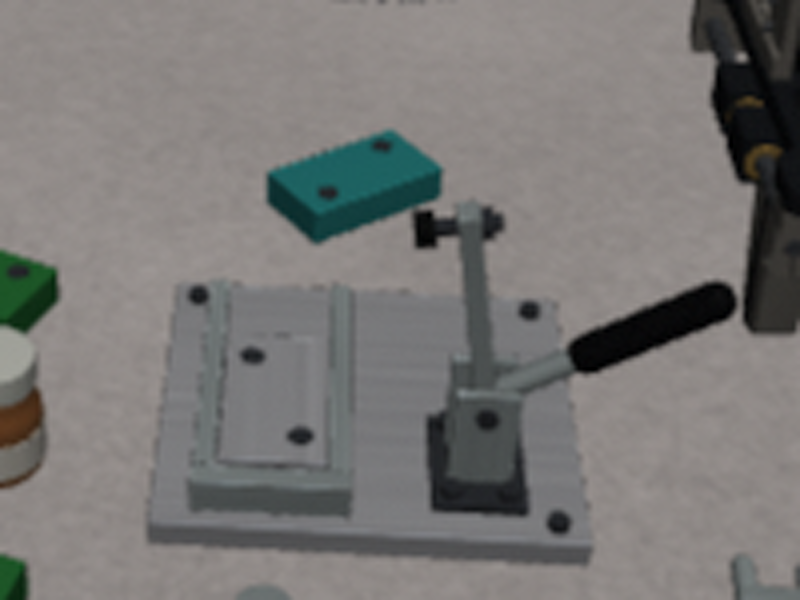

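servo_tool(dp=[[0,2,-12],[0,2,-12],[0,2,-12]], angular=[[-2.5,-0.4,-0.4],[-2.5,-0.4,-0.4],[-2.5,-0.4,-0.4]], gripper=[-1,-1,-1])

```text
time: 9.18
tool_pos: [0.5733, 0.2428, 0.0985]
eef_rot: [0.705, -0.705, -0.053, 0.055]
ft_force: [-0.4, 0.8, 0.9]
opening: 0.0002
```

```bash
python3 ori.py
```

```text
t 9.175 jig xyz mm [np.float64(26.0), np.float64(163.6), np.float64(98.5)]
corr deg [-0.03 -0.13  0.08] F [-0.4  0.8  0.9] T [-0.05 -0.01 -0.01]
```

servo_tool(dp=[[1,-6.5,0],[2,-12,5],[2.5,-16,10],[3,-20,14],[3.5,-23.5,18]], angular=[[0,0,0],[0,0,0],[0,0,0],[0,0,0],[0,0,0]], gripper=[-1,-1,-1,-1,-1])

```text
time: 9.8
tool_pos: [0.5772, 0.2227, 0.1184]
eef_rot: [0.708, -0.702, -0.054, 0.054]
ft_force: [-1.7, 12.8, 4.0]
opening: 0.0006
```

```bash
python3 ori.py
```

```text
t 9.8 jig xyz mm [np.float64(26.8), np.float64(143.1), np.float64(118.4)]
corr deg [-0.47 -0.02  0.09] F [-1.7 12.8  4. ] T [2.05 0.37 0.02]
```

servo_tool(dp=[[1,-5.5,3],[1.5,-11,6],[2,-15.5,9.5],[2.5,-20,12.5],[3.5,-24.5,15.5],[4,-29,18],[5,-34,21],[5.5,-38.5,23]], angular=[[0,0,0],[0,0,0],[0,0,0],[0,0,0],[0,0,0],[0,0,0],[0,0,0],[0,0,0]], gripper=[-1,-1,-1,-1,-1,-1,-1,-1])

```text
time: 10.8
tool_pos: [0.5843, 0.1857, 0.1441]
eef_rot: [0.709, -0.701, -0.056, 0.052]
ft_force: [-0.1, 5.7, 5.3]
opening: 0.0008
```

```bash
python3 ori.py; python3 look.py 8
```

```text
t 10.8 jig xyz mm [np.float64(28.1), np.float64(105.4), np.float64(144.1)]
corr deg [-0.71  0.26  0.09] F [-0.1  5.7  5.3] T [0.93 0.01 0.02]
10.9 [0.58423387 0.18488652 0.14369237] [0.31337454 5.58039117 4.4796555 ] [ 0.70885545 -0.70122623 -0.05554432  0.05215892]
```

View pics/s8.png

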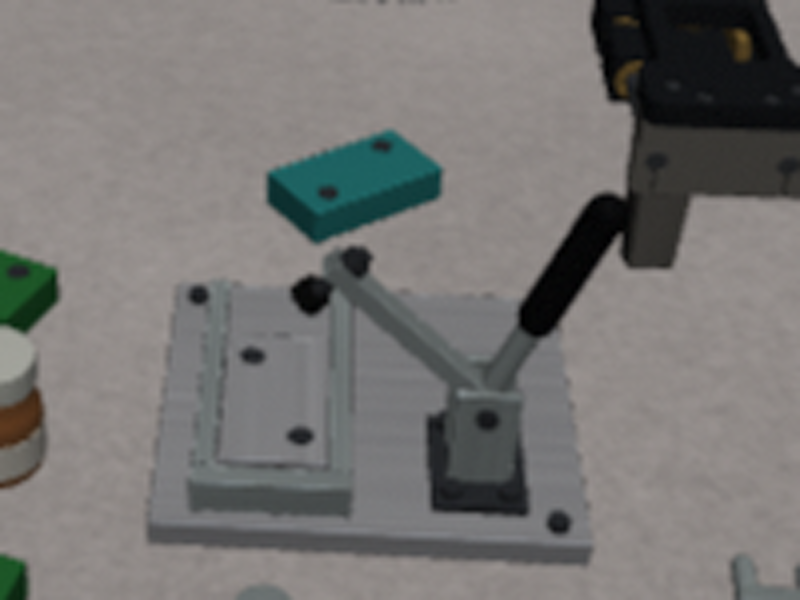

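servo_tool(dp=[[0,-6,1],[0.5,-12,2],[1,-18,3],[2,-24,4],[3,-30,4.5],[4,-36,5],[5,-42,5],[6,-48,5]], angular=[[0,0,0],[0,0,0],[0,0,0],[0,0,0],[0,0,0],[0,0,0],[0,0,0],[0,0,0]], gripper=[-1,-1,-1,-1,-1,-1,-1,-1])

```text
time: 11.9
tool_pos: [0.5902, 0.1362, 0.1485]
eef_rot: [0.709, -0.701, -0.055, 0.052]
ft_force: [0.1, -0.2, -0.4]
opening: 0.0005
```

```bash
python3 ori.py; python3 look.py 9
```

```text
t 11.9 jig xyz mm [np.float64(26.3), np.float64(55.7), np.float64(148.5)]
corr deg [-0.62  0.2   0.13] F [ 0.1 -0.2 -0.4] T [-0.04  0.1   0.04]
12.0 [0.59035033 0.13610705 0.14860549] [-0.47559798  0.06351141  0.20305218] [ 0.70876725 -0.70135551 -0.05523703  0.05194521]
```

View pics/s9.png

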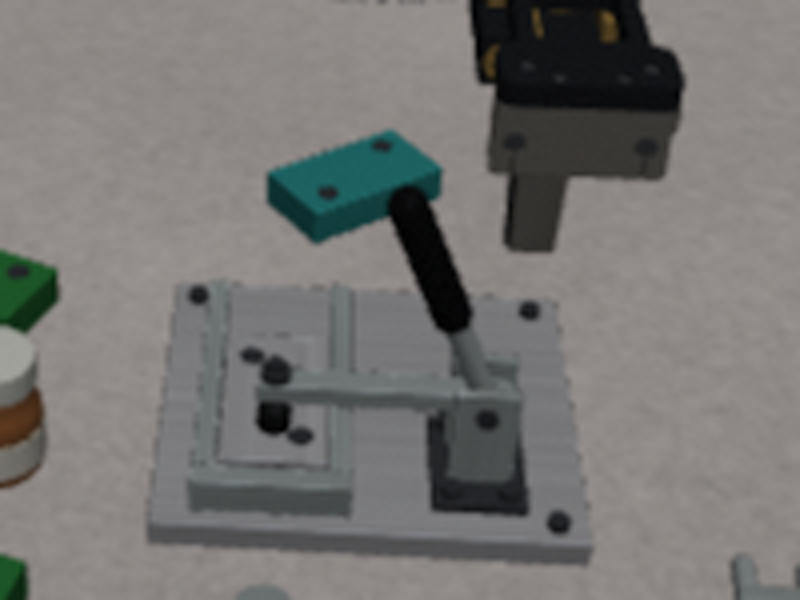

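servo_tool(dp=[[-2,20,2],[-6,45,20],[-10,70,60],[-16,110,100],[-20,140,110],[-20,140,110],[-20,140,110],[-20,140,110]], angular=[[0,0,0],[0,0,0],[0,0,0],[0,0,0],[0,0,0],[0,0,0],[0,0,0],[0,0,0]], gripper=[-1,-1,-1,-1,-1,-1,-1,-1])

```text
time: 13.0
tool_pos: [0.57, 0.2753, 0.2575]
eef_rot: [0.709, -0.702, -0.054, 0.052]
ft_force: [-0.6, 0.3, 0.0]
opening: 0.0006
```

```bash
python3 look.py 10
python3 - <<'E'
from h import *
J=np.load("jig.npy"); c,s=np.cos(J[2]),np.sin(J[2])
for a in(0,.03,.06,.1):
    f=a-.4; P=np.array([.025,.045+.11*np.sin(f),.06+.11*np.cos(f)])
    X=[[J[0]+c*P[0]-s*P[1],J[1]+s*P[0]+c*P[1],P[2]]]
    print(a,((proj("scene",X)-[200,140]+.5)*4-.5).round(0),((proj("top",X)-[130,130]+.5)*4.1-.5).round(0))
cv2.imwrite("pics/full10.png",cv2.imread("pics/s10.png"))
E
```

```text
13.1 [0.57024478 0.27528366 0.2578365 ] [0.34063061 0.52862376 0.67585019] [ 0.70870548 -0.70148641 -0.05433191  0.05197511]
0 [[408. 209.]] [[374. 197.]]
0.03 [[415. 207.]] [[369. 198.]]
0.06 [[423. 205.]] [[363. 198.]]
0.1 [[433. 203.]] [[355. 199.]]
```

View pics/s10.png

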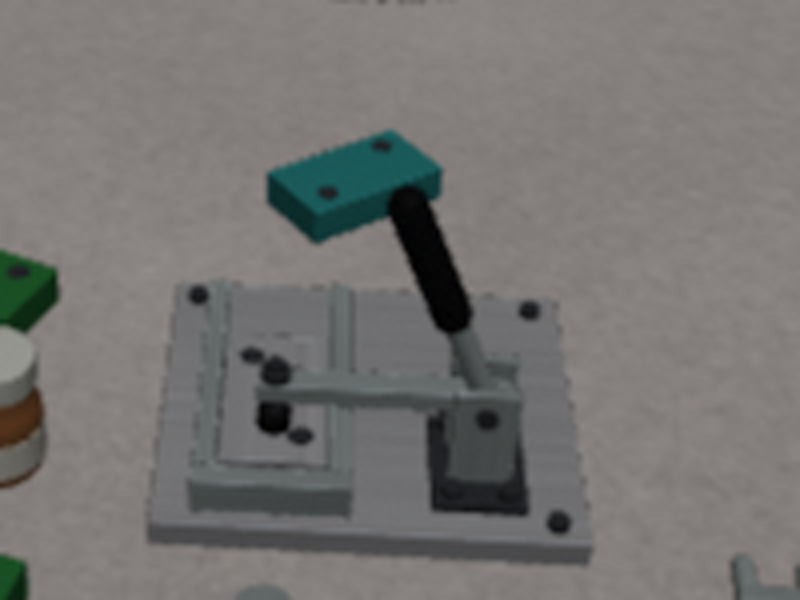

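View pics/t10.png

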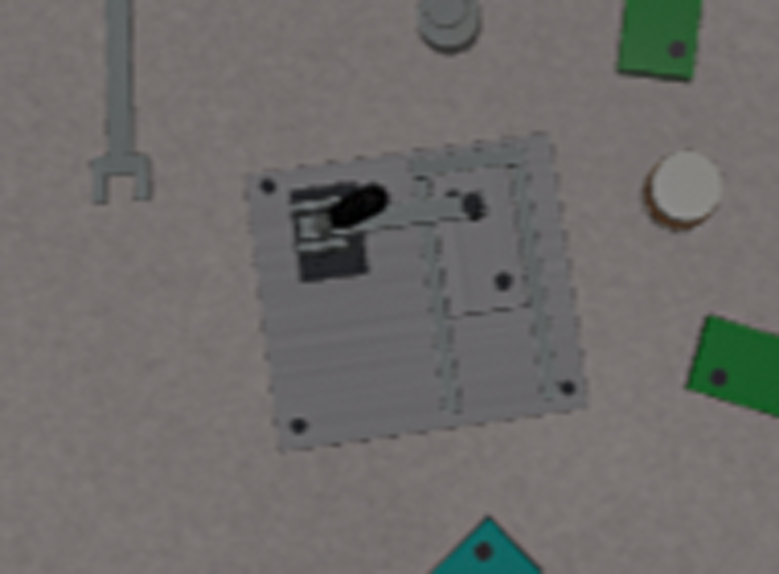

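The grip end shows at scene crop (408,205) and top crop (374,197). For a lever angle of 0 I predicted (408,209) and (374,197), so the clamp is locked. The block's end is still at the stop, and the jar, weight and wrench show no movement.

```bash
python3 -c "
from h import *
print(workorder.finish_job())"
```

```text
the job is handed in; nothing more can be done
None
```

The block is home against the end stop, the clamp is snapped into lock, and I handed the job in at about 13 s. `finish_job` gave no verdict, so the checks below are my own.

- **Choice of block:** Four things have the block's shape: the grey one in the channel (top view about 249,199), two green ones (291,131 and 317,221) and a teal one (244,275). I took the grey one because it is the only aluminium-coloured one, and it lies in the channel.
- **Block:** With the fingers shut I pushed it about 28 mm along the channel, until it stopped with about 11 N on the tool. My estimate beforehand was 29 mm, and the pictures show its end flush with the stop.
- **Clamp, first try:** Pushing the handle level jammed it, and the push reached about 72 N in y (about 94 N in all). That is below the 120 N wrist limit. I take the contact to have been on the fingers, which the 40 N limit for the arm and gripper body does not name, but I had no contact reading to confirm it.
- **Clamp, second try:** I backed off, the handle sprang open again, and I followed its arc upward with about 13 N. It went past the dead point and snapped shut.
- **Last checks:** The handle's end sits where a lever angle of 0 predicts, within about 4 pixels in an enlarged view, or roughly 0.02 rad. The block was unchanged, the jar, weight and wrench showed no movement, and the arm stood clear with no force on it.
- **Disagreement:** The two cameras differed by 2–3 mm on the plate corners and by about 0.01 rad on the jig's yaw, so I used the joint fit of both.

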